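# Refit the washed cogs on the rice-cake roller's splined hub

## Robot

A 7-joint arm with a two-finger parallel gripper is mounted at the origin on the work surface. World frame = base frame: x ahead of the robot, y to its left, z up, the work surface at z = 0. Lengths are in m, angles in rad, forces in N, time in s.
With the tool pointing down it reaches from about 0.425 to 0.95 m from the base axis. Payload 4.7 kg.
Tool frame: the origin (TCP) lies on the centre line of the jaws, within the pads' length; the fingertips stand robot.nose_length ahead of it and the grasp point (between the pads) lies 8 mm behind it (robot.nose_length is the distance from the TCP to the fingertips, in m); z points along the fingers, x is the direction in which the jaws open and shut, and the axes are right-handed (so a half turn about z gives the same grasp; the last joint's range is limited). The gripper opens to 85 mm and grips with 20 to 120 N. Pads are 22 mm wide; open, the fingers measure 114 mm over their backs; the gripper's body (76 mm by 85 mm) begins 54 mm behind the grasp point. The pads swing forward as they close: fully open they stand 13 mm farther back than shut.
Start: joints at [-1.171, 0.469, -0.049, 1.532, 0.024, 1.141, -0.082], TCP at [0.281, 0.614, 0.242] pointing down, gripper open.
Joint ranges: [-2.59, 2.59], [-0.33, 1.99], [-1.39, 1.29], [0.1, 2.45], [-1.04, 4.18], [0.21, 1.99], [-2.66, 2.66]. Speed limits (rad/s): [2.57, 2.57, 3.14, 3.14, 3.14, 3.14, 3.14].

## Interface

Orientations are given as [roll, pitch, yaw] about the fixed x, y, z axes, in that order (R = Rz(yaw) Ry(pitch) Rx(roll)).
In Python, from plant import robot gives the robot as it stands. Calls block until the motion is done:
- robot.goto(position, orientation): joint-space move of the TCP to a pose.
- robot.move_straight(position, vel=0.15, attitude=None, contact_N=None): straight line of the TCP; attitude=None keeps the orientation; vel is the mean speed in m/s. With contact_N (N) it stops when the force on the tool has changed by that much, and returns True; else False.
- robot.move_joints(angles): joint-space move.
- robot.grip(opening, strength=None): opening from 0.0 (shut) to 1.0 (fully open); strength is the grip in N (None keeps the last); returns when the fingers have stopped.
- robot.sleep(seconds).
- robot.inverse_kinematics(position, orientation): joint angles nearest the present ones, or None.
- robot.sense(): the state.
- robot.grab_frame(name): name is "scene" or "top"; returns a dict with "image" (480x640x3 uint8, red, green, blue), "range_z" (480x640 float32, m along the optical axis (not along the pixel's ray), 0 where there is no reading), "fx", "fy", "cx", "cy" (pixels), "R" (3x3) and "t" (3): a world point X has camera coordinates R X + t. Camera axes: x right, y down, z forward; pixel columns grow to the right and rows downward; lengths in m; the calibration is good to about 2 mm. A picture is of the moment at which its call begins.
A pose or a line that the arm cannot do raises robot.IKError and nothing moves.
- robot.close_job(): hands the job in, once; it reports no verdict.
The state is a dict: "t": time; "joint_pos": joint angles; "joint_velocities": joint speeds; "effort": joint torques, N m; "tcp_pos": TCP position; "tcp_rot": TCP orientation; "wrist_force": force on the tool from outside, world axes, zero at the start; "torque": the same for the moment, N m; "opening": opening from 0.0 (shut) to 1.0 (fully open).
Only numpy, scipy, OpenCV 4.12 (cv2) and the standard library are available. Lean on these libraries where they do the work, as an engineer would, in place of code of your own. Each camera call takes 0.05 s, during which the arm holds its last target.

## Task

The two washed drive cogs of the rice-cake roller go back on its upright splined hub: slide on the large cog first, then the small one on top of it, both with the square boss upward. Turn each cog so that its wide slot finds the hub's wide master spline and it goes fully home, let go, and leave the jar, the bottle and the tray of rice cakes where they are.

Things in the scene. Friction and masses are not known exactly. Their poses are not given: they have to be found in the camera images.
- hub_base (a point): foot of the fixed roller's upright steel hub, on its metal deck 50 mm above the counter (180 mm along x, -75 to 125 mm along y). Point: on the axis at deck level, where the large cog's underside rests when home; z up, x to the master spline. The small cog's underside is then 24 mm up. The roller's orange head, 221 mm above the counter, begins 125 mm from the axis on the +y side
- hub_top (a point): top of the hub, 54 mm above the deck: round core 15 mm in diameter, the last 6 mm tapering to 8 mm; its three ribs stop 46 mm above the deck. Two are narrow: 3.5 mm wide, reaching 12 mm from the axis, at 120 and 240 degrees. A cog slips over the core at any turn, rests on the rib tops until its slots line up within about 8 degrees, then slides down freely. Axes as hub_base
- master_spline (a point): top end of the hub's master spline, a rib 8 mm wide reaching 14 mm from the axis on the +x side. Point: 11 mm out from the axis, 46 mm above the deck. A flat dark bar on the deck, 49 to 75 mm out, points the same way
- large_cog_center (a point): large white plastic cog: toothed disc 82 mm across and 7 mm thick, on it a square boss 36 x 36 mm (sides square to x and y) to grip by, fingertips above the disc; 24 mm high in all, 110 g. Vertical bore 18.8 mm, slots right through: master slot at +x, narrow ones 7.5 mm wide, to 13.6 mm from the axis, at 120 and 240 degrees. Point: on the axis, 12 mm above the underside; z up, x to the master slot
- large_cog_slot (a point): large cog's master slot, 12 mm wide: it cuts right through one wall of the square boss, a gap seen from above (in the disc below it ends 15.6 mm from the axis). Point: mid-gap, 16 mm out from the bore axis along the cog's x, at the boss top, 24 mm above the underside
- small_cog_center (a point): small white plastic cog: toothed disc 60 mm across and 7 mm thick, on it a square boss 36 x 36 mm (sides square to x and y) to grip by, fingertips above the disc; 24 mm high in all, 60 g. Vertical bore 18.8 mm, slots right through: master slot at +x, narrow ones 7.5 mm wide, to 13.6 mm from the axis, at 120 and 240 degrees. Point: on the axis, 12 mm above the underside; z up, x to the master slot
- small_cog_slot (a point): small cog's master slot, 12 mm wide: it cuts right through one wall of the square boss, a gap seen from above (in the disc below it ends 15.6 mm from the axis). Point: mid-gap, 16 mm out from the bore axis along the cog's x, at the boss top, 24 mm above the underside
- jar_center (a point): bystander: amber jar with a red lid, 84 mm in diameter, 120 mm high; point: its centre, half-way up
- bottle_center (a point): bystander: dark sauce bottle with a white cap, 60 mm in diameter, 190 mm high; point: its centre, half-way up
- cake_tray_center (a point): bystander: white tray of round rice cakes, about 106 x 166 mm, 34 mm high; point: its middle, 15 mm up
Not all that is in view belongs to the job. Leave any black look-alike of the part that bears small_cog_center alone.

How it is judged:
On the way, in this order (a step that is already met when the one before it is completed fails the run):
1. the large cog is fully home on the hub (horizontal distance between large_cog_center and hub_base below 0.004 m and z of large_cog_center in the frame of hub_base between 0.008 and 0.015 m and angle between large_cog_center's own z axis and vertical below 0.12 rad and angle between the x axis of large_cog_center and the x axis of hub_base, either way round below 0.26 rad), for 0.2 s.
2. the small cog is fully home on top of the large one (horizontal distance between small_cog_center and hub_base below 0.004 m and z of small_cog_center in the frame of hub_base between 0.032 and 0.039 m and angle between small_cog_center's own z axis and vertical below 0.12 rad and angle between the x axis of small_cog_center and the x axis of hub_base, either way round below 0.26 rad), for 0.2 s.
At the end, for the whole second after the job is handed in: Both cogs are on the hub, boss upward and level (within 0.12 rad), centred on it within 4 mm, master slot turned to the master spline (within 0.26 rad): the large cog's underside on the deck and the small cog's underside on the large cog's boss, each less than 3 mm short of fully home (all of step 1 and all of step 2); the robot touches nothing.
It fails at once if the jar is moved by more than 30 mm (distance of jar_center from where it was at the start of the episode above 0.03 m).
It fails at once if the bottle is moved by more than 30 mm (distance of bottle_center from where it was at the start of the episode above 0.03 m).
It fails at once if the tray of rice cakes is moved by more than 30 mm (distance of cake_tray_center from where it was at the start of the episode above 0.03 m).
It also fails if it takes over 64 s, if anything falls off the work surface, if the arm or the gripper's body presses on something with over 40 N, if the wrist force passes 120 N, or if a joint passes its speed limit or range.

## Working session

There is one attempt and no reset: what is moved stays moved. The work goes in short steps, each a Python script; the robot and the scene stay as the last script left them, time stands still between calls to the robot, and variables do not carry over. Pictures are saved under pics/ and viewed, and the job is handed in when it is done.

```bash
ls; mkdir -p pics; python3 - <<'E'
from plant import robot
import cv2,numpy as np,pickle
for n in("scene","top"):
    f=robot.grab_frame(n); pickle.dump(f,open(f'{n}0.pkl','wb'))
    cv2.imwrite(f'pics/{n}0.png',f['image'][:,:,::-1]); print(n,f['fx'],f['cx'],f['cy'],f['R'],f['t'], -f['R'].T@f['t'])
print(robot.nose_length, robot.sense())
E
```

```text
pics
scene 439.99657274594426 316.287938473955 243.57935125337653 [[-0.06152199  0.9981046   0.00150091]
 [ 0.75724301  0.0476551  -0.65139237]
 [-0.65022924 -0.0389384  -0.75873957]] [ 0.16946833 -0.38291798  1.28479611] [ 1.1358     -0.10087121  0.72514144]
top 575.8653883049411 327.00626611349475 239.13586330787024 [[ 0.02745382 -0.99962128  0.00189589]
 [-0.99161094 -0.02747337 -0.12630505]
 [ 0.1263093   0.00158757 -0.99198964]] [-0.17826651  0.59593869  1.0474992 ] [ 0.46352453 -0.16348952  1.11471639]
0.011 {'t': 0.1, 'joint_pos': array([-1.17090696,  0.4693678 , -0.04856858,  1.53355067,  0.02407675,
        1.14097163, -0.08229538]), 'joint_velocities': array([-0.00059133, -0.00100116, -0.00174746, -0.00259564, -0.0004268 ,
       -0.00047528, -0.00172462]), 'effort': array([ 1.81996264e-03, -5.11520255e+01, -4.62584558e-02, -2.38390857e+01,
        1.09475749e-02,  4.37162700e-03,  1.99186979e-05]), 'tcp_pos': array([0.2804372 , 0.61345288, 0.24137159]), 'tcp_rot': array([3.14154439e+00, 1.71238158e-03, 1.14200680e+00]), 'wrist_force': array([-0.16051638, -0.37643774,  0.93994558]), 'torque': array([-0.05444799,  0.00870261, -0.01283435]), 'opening': 0.999194459329889}
```

View pics/scene0.png

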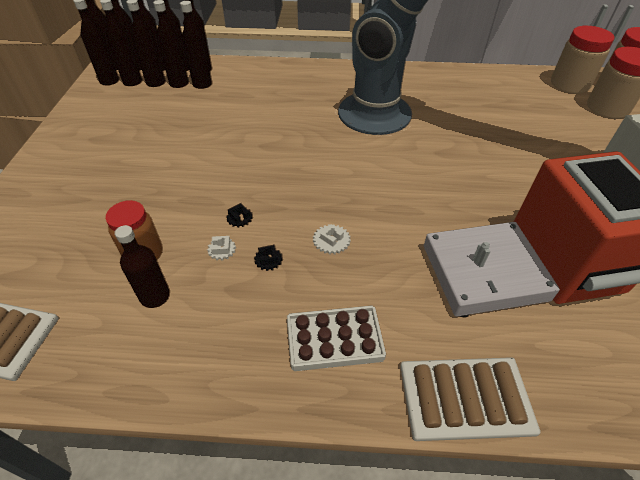

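View pics/top0.png

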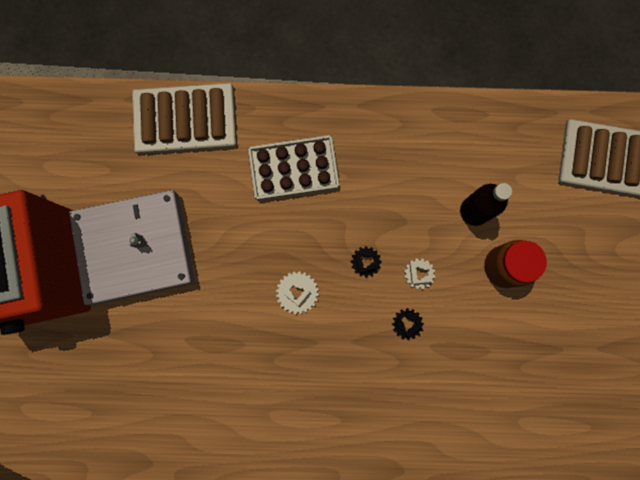

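The top view shows the large white cog at about (298,293), the small white one at (420,273), two black look-alikes at (366,262) and (408,324), and the hub at (137,241) with its dark bar at (137,211). I'll zoom in on these.

```bash
python3 - <<'E'
import cv2,numpy as np,pickle
f=pickle.load(open('top0.pkl','rb'));im=f['image'][:,:,::-1]
a=[cv2.resize(im[v-35:v+35,u-35:u+35],(380,380),interpolation=cv2.INTER_CUBIC) for u,v in((298,293),(420,273))]
cv2.imwrite('pics/z0.png',np.hstack(a))
cv2.imwrite('pics/z1.png',cv2.resize(im[180:310,60:200],(560,520),interpolation=cv2.INTER_CUBIC))
E
```

```text
(no output)
```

View pics/z0.png

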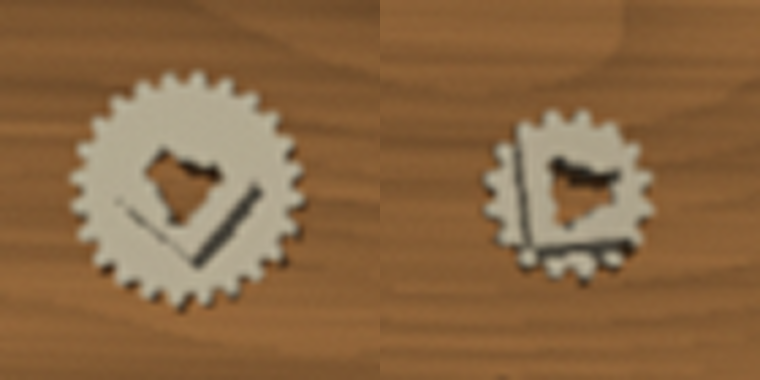

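View pics/z1.png

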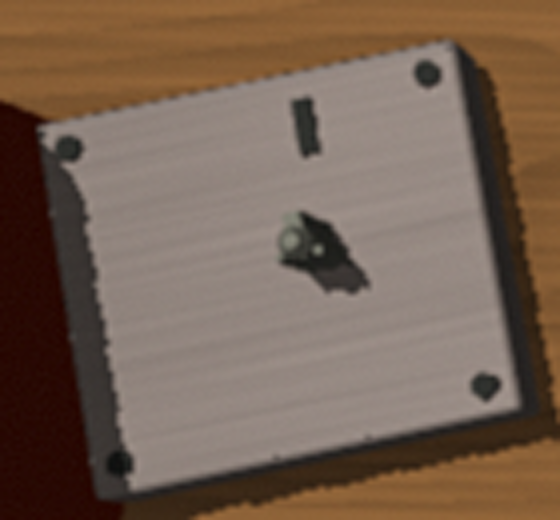

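```bash
cat > h.py <<'E'
import cv2,numpy as np,pickle
def xyz(f):
    v,u=np.mgrid[0:480,0:640]; z=f['range_z']
    P=np.stack([(u-f['cx'])/f['fx']*z,(v-f['cy'])/f['fy']*z,z],-1)
    return (P-f['t'])@f['R']
def cast(f,u,v,h):
    d=np.array([(u-f['cx'])/f['fx'],(v-f['cy'])/f['fy'],1.])@f['R']; c=-f['R'].T@f['t']
    return c+d*(h-c[2])/d[2]
E
python3 - <<'E'
from h import *
for n in('top','scene'):
    f=pickle.load(open(n+'0.pkl','rb'));X=xyz(f);np.save(n+'X.npy',X)
    Z=X[...,2]
    if n=='top':
        for u,v in((298,293),(420,273),(137,241)):
            c=Z[v-35:v+35,u-35:u+35]*1000
            print(np.round(c[::5,::5]).astype(int))
    o=np.clip(Z/0.06,0,1)*255
    cs=((298,293),(420,273),(137,241)) if n=='top' else ((332,238),(221,246),(482,255))
    cv2.imwrite(f'pics/H{n}.png',np.hstack([cv2.resize(o[v-35:v+35,u-35:u+35],(266,266),interpolation=0) for u,v in cs]).astype('u1'))
f=pickle.load(open('scene0.pkl','rb'));im=f['image'][:,:,::-1]
cv2.imwrite('pics/zs.png',np.hstack([cv2.resize(im[v-25:v+25,u-25:u+25],(266,266),interpolation=cv2.INTER_CUBIC) for u,v in ((332,238),(221,246),(482,255))]))
E
```

```text
[[   0    0   -3    2    2    2   -1   -2    1   -2    4    1    6    3]
 [   3   -2   -1    0    5   -3    5    2    1   -1    5    0    2    0]
 [  -3   -1    2    2    1    0    0    2   -1   -3    0    1    3    2]
 [   1    0   -2    0    0    0    8 1115    3    1    0   -4    0    3]
 [   4    3    0    3    2    7    6    9   10    7    0    2    4    1]
 [   2   -4   -3    1    8    8   24   26    7    6    9    2    2   -1]
 [   2    0    2    1    7    9    0    2   14    6    8    1   -1   -1]
 [   4    2   -2    0   10   28    0   -1   25   28    6   -2    1   -4]
 [   1    5    3    1    6   10   22   24   25    8    6    1   -1    3]
 [   2   -3   -1   -3    5   10    8   25    8   10    9    2    1    3]
 [   3    1    2    5   -1    5    8    9    8   10    4    2    1    0]
 [   3   -2   -2    1    2   -1    3    4    2    3   -1    0    0    2]
 [   2    0    3   -1    0    1    5   -4    0    2    1   -5    6   -1]
 [   0    3   -2    4   -1    2   -3    6   -1    2    1    3    2    0]]
[[-1  2  1 -2  2  3  3  2 -2  0  2 -3  0  3]
 [ 3  3  0  0 -1  0  1 -4  1  1 
[... 876 characters left out ...]
0   51   48   47   50   57   51   51   54]
 [  53   49   49   47   50   48   49   51   51   52   50   50   52   48]
 [  49   50   50   50   49   50   96   90   60   50   49   50   50   51]
 [  50   51   48   53   47   50  107  101   75   48   47   48   50   48]
 [  51   51   52   55   48   51   88   76   65   60   50   48   49   55]
 [  50   51   51   50   52   50   46   51   54   52   51   53   49   51]
 [  54   51   52   56   45   49   51   48   49   52   51   49   50   52]
 [  49   50   51   49   52   50   47   52   47   50   51   51   53   50]
 [  52   48   51   52   49   51   52   54   52   47   49   51   48   51]
 [  53   49   51   49   50   51   49   50   51   50   50   53   51 1115]]
```

View pics/Htop.png

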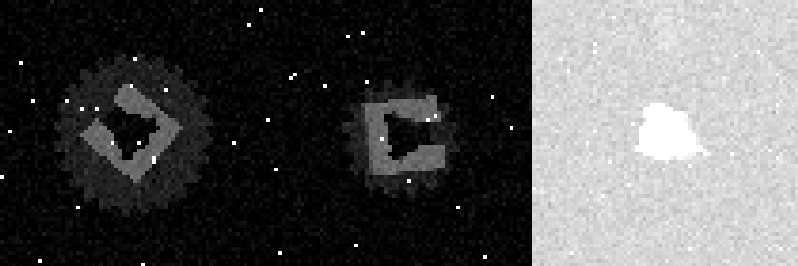

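View pics/zs.png

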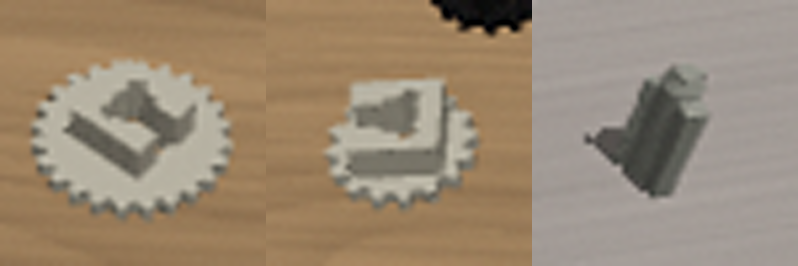

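The height map shows the boss gaps clearly: the large cog's opens to the upper left and the small cog's to the right. Next I'll measure poses.

```bash
cat > meas.py <<'E'
from h import *
def cog(f,uv,r,rad):
    """r: crop half px; returns disc centre, boss centre, yaw"""
    X=xyz(f);u,v=uv
    hsv=cv2.cvtColor(f['image'],cv2.COLOR_RGB2HSV)
    m=((hsv[...,1]<70)&(hsv[...,2]>110)).astype('u1')
    w=np.zeros_like(m);w[v-r:v+r,u-r:u+r]=1;m*=w
    cs,_=cv2.findContours(m,cv2.RETR_EXTERNAL,cv2.CHAIN_APPROX_NONE);c=max(cs,key=cv2.contourArea)
    P=np.array([cast(f,a,b,.007)[:2] for a,b in c[:,0]])
    (dx,dy),R=cv2.minEnclosingCircle((P*1000).astype('f4'))
    Zs=cv2.medianBlur(X[...,2].astype('f4'),3)
    b=((Zs>.017)&(Zs<.035)&(w>0)).astype('u1')
    vs,us=np.nonzero(b); Q=np.array([cast(f,a,c_,.024)[:2] for a,c_ in zip(us,vs)])*1000
    (bx,by),(ww,hh),ang=cv2.minAreaRect(Q.astype('f4'))
    bc=np.array([bx,by]); d=bc-Q.mean(0)   # from mass toward gap
    a=np.arctan2(d[1],d[0]); k=np.deg2rad(ang); yaw=k+np.round((a-k)/(np.pi/2))*np.pi/2
    yaw=(yaw+np.pi)%(2*np.pi)-np.pi
    return np.array([dx,dy]),R,bc,(ww,hh),yaw,a,Q
E
python3 - <<'E'
from meas import *
f=pickle.load(open('top0.pkl','rb'));s=pickle.load(open('scene0.pkl','rb'))
for uv,uvs,rad in(((298,293),(332,238),41),((420,273),(221,246),30)):
    for F,q in((f,uv),(s,uvs)):
        r=cog(F,q,30,rad);print(np.round(r[0],1),round(r[1],1),np.round(r[2],1),np.round(r[3],1),'yaw',np.rad2deg(r[4]),np.rad2deg(r[5]))
# hub: deck points
for n,F in(('top',f),('scene',s)):
    X=xyz(F);Z=cv2.medianBlur(X[...,2].astype('f4'),5)
    hsv=cv2.cvtColor(F['image'],cv2.COLOR_RGB2HSV)
    m=((Z>.04)&(Z<.06)&(X[...,0]<.9)).astype('u1')
    cs,_=cv2.findContours(m,cv2.RETR_EXTERNAL,cv2.CHAIN_APPROX_NONE)
    c=max(cs,key=cv2.contourArea)
    P=np.array([cast(F,a,b,.05)[:2] for a,b in c[:,0]])*1000
    R=cv2.minAreaRect(P.astype('f4'));print(n,'deck',R,np.round(cv2.boxPoints(R)))
    # bar: dark in deck at z~.05
    dm=((m>0)&(np.abs(Z-.05)<.006)&(hsv[...,2]<80)).astype('u1')
    nn,l,st,ce=cv2.connectedComponentsWithStats(dm)
    for i in range(1,nn):
        if st[i,4]>12: print('dark',ce[i],st[i,4],np.round(cast(F,*ce[i],.05)*1000,1))
    t=(Z>.085)&(Z<.115)
    w=np.zeros_like(t); (u,v)=(137,241) if n=='top' else (482,252); w[v-25:v+25,u-25:u+25]=1
    print('hub top pts',np.round(X[t&w&(Z>.1)].mean(0)*1000,1),(t&w&(Z>.1)).sum())
E
```

```text
[ 500.  -107.3] 40.8 [ 499.8 -108. ] [36.1 35.8] yaw 52.09736633300783 49.06745737963557
[ 502.6 -105.9] 42.5 [ 503.6 -105.7] [39.1 40.2] yaw 52.466087341308594 88.85701743679579
[ 543.1 -340.7] 29.6 [ 542.4 -341.6] [36.6 36.4] yaw -84.00960302352905 -77.73587784300496
[ 542.2 -341.8] 36.9 [ 515.2 -336.3] [ 43.  104.7] yaw 174.61917877197266 -179.03675824211496
top deck ((571.8473510742188, 208.46923828125), (202.41465759277344, 215.123046875), 12.20998764038086) [[450. 292.]
 [496.  82.]
 [694. 125.]
 [648. 335.]]
dark [166.48387097 198.09677419] 31 [668.5 142.   50. ]
dark [471. 214.] 57 [ 654.1 -430.4   50. ]
dark [181.76760563 251.26056338] 142 [568.9 107.3  50. ]
dark [136.01587302 211.25396825] 63 [641.8 197.5  50. ]
dark [ 80.85135135 262.24220374] 962 [543.3 292.9  50. ]
dark [145.11764706 247.86764706] 68 [573.4 175.8  50. ]
dark [494.9382716 268.2962963] 81 [ 553.3 -474.3   50. ]
dark [180.87096774 276.09677419] 31 [522.8 106.3  50. ]
dark [146.71428571 291.71428571] 28 [492.3 167.4  50. ]
hub top pts [580.8 180.4 103.7] 40
scene deck ((581.4778442382812, 225.43038940429688
[... 489 characters left out ...]
-52.6 637.5  50. ]
dark [375.65269461 107.26946108] 167 [52.7 -2.7 50. ]
dark [613.1   146.225] 40 [190.3 585.5  50. ]
dark [539.71014493 255.36521739] 345 [560.1 307.6  50. ]
dark [512.76 225.76] 25 [482.2 272.7  50. ]
dark [152.92727273 241.34545455] 55 [ 572.1 -466.8   50. ]
dark [435.11764706 236.58823529] 17 [523.  106.6  50. ]
dark [120.26666667 249.93333333] 15 [ 598.5 -524.9   50. ]
dark [475.84848485 261.87878788] 33 [584.7 178.5  50. ]
dark [151.73846154 289.36923077] 130 [ 688.1 -433.3   50. ]
dark [491.36170213 286.57446809] 47 [642.3 197.2  50. ]
dark [549.6        283.23333333] 30 [627.7 308.   50. ]
dark [463.76 296.96] 25 [668.9 142.1  50. ]
hub top pts [582.9 182.7 102.9] 14
```

```bash
python3 - <<'E'
from meas import *
from plant import robot
f=pickle.load(open('top0.pkl','rb'));s=pickle.load(open('scene0.pkl','rb'))
print(cast(f,132.75,240,.104)*1e3,cast(s,486.3,244.7,.104)*1e3)
for p,y in(((.5,-.1075,.38),-37.9),((.5,-.1075,.02),-37.9),((.5,-.1075,.02),142.1),((.5817,.1827,.2),-76.3),((.5817,.1827,.2),103.7),((.543,-.341,.02),6),((.543,-.341,.02),-174)):
    q=robot.inverse_kinematics(p,[np.pi,0,np.deg2rad(y)]);print(y,None if q is None else np.round(q,2))
E
```

```text
[581.16807825 181.36501341 104.        ] [586.39002695 182.66957559 104.        ]
-37.9 [-0.57  0.1   0.78  1.75 -0.07  1.32 -0.44]
-37.9 [-0.24  0.57  0.48  2.12 -0.48  0.56 -0.08]
142.1 [ 0.12  0.52  0.01  2.1  -0.01  0.53  2.62]
-76.3 [-0.79  0.44  0.57  1.77 -0.28  1.01 -1.45]
103.7 [-0.38  0.4   0.01  1.74 -0.01  1.    1.44]
6 [-0.03  0.81  0.78  1.82 -0.75  0.84  1.23]
-174 [-0.1   0.87  0.91  1.82 -0.88  0.91 -1.81]
```

Hub estimates agree. The bar and bolts give (581.7, 182.7) with yaw 13.7°, and the bolt midline fits to 0.2 mm. The tip ray from the top view gives (581.2, 181.4). Picking up the large cog.

```bash
cat > go.py <<'E'
from meas import *
from plant import robot
def O(deg): return [np.pi,0,np.deg2rad(deg)]
def snap(n):
    for c in('scene','top'):
        f=robot.grab_frame(c);cv2.imwrite(f'pics/{n}_{c}.png',f['image'][:,:,::-1]);pickle.dump(f,open(f'{n}_{c}.pkl','wb'))
def st():
    s=robot.sense();print(round(s['t'],2),np.round(s['tcp_pos'],4),np.round(np.rad2deg(s['tcp_rot']),1),np.round(s['wrist_force'],1),'op',round(s['opening'],3),'q7',round(s['joint_pos'][6],2))
E
python3 - <<'E'
from go import *
p=robot.sense()['tcp_pos']
robot.move_straight([p[0],p[1],.38],vel=.25)
robot.goto([.5,-.1077,.30],O(-37.9));st()
robot.grip(.65,30)
robot.move_straight([.5,-.1077,.06],vel=.15)
print(robot.move_straight([.5,-.1077,.019],vel=.05,contact_N=6));st()
robot.grip(0.,40);st()
snap('a')
E
```

```text
3.48 [ 0.5005 -0.1066  0.3   ] [-180.    -0.   -37.8] [ 0.3 -0.3  0.2] op 0.999 q7 -0.38
False
6.6 [ 0.5002 -0.1078  0.0192] [-180.    -0.   -37.9] [-0.2  0.2 -0.2] op 0.65 q7 -0.02
6.91 [ 0.5004 -0.1078  0.0195] [-180.    -0.   -37.9] [-0.7 -0.3  4.5] op 0.408 q7 -0.02
```

```bash
python3 -c "
import cv2
a=cv2.imread('pics/a_scene.png');cv2.imwrite('pics/a2.png',cv2.resize(a[120:320,230:430],(600,600),interpolation=2))"
```

```text
(no output)
```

View pics/a2.png

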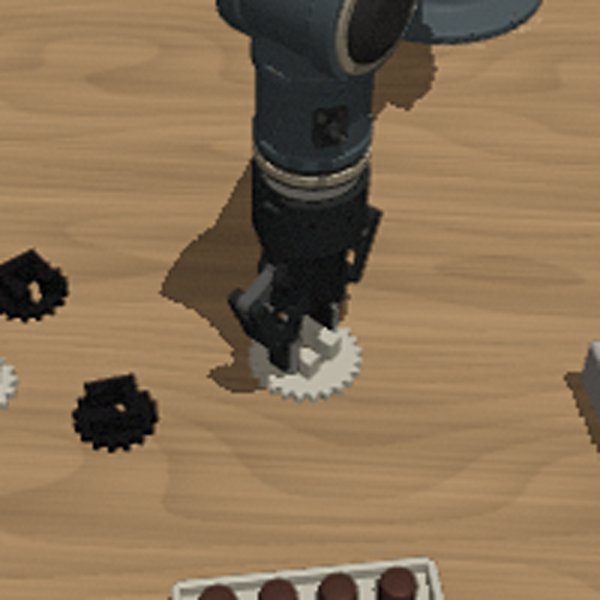

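The picture shows the jaws closed on the boss walls above the large cog's disc, and opening 0.408 × 85 = 35 mm matches the boss width. Next: lift and lower over the hub.

```bash
python3 - <<'E'
from go import *
robot.move_straight([.5,-.1077,.20],vel=.15);st()
H=[.5817,.1822]
robot.goto([*H,.20],O(-76.3));st()
robot.move_straight([*H,.13],vel=.12);st()
snap('b')
print(robot.move_straight([*H,.071],vel=.04,contact_N=8));st()
snap('c')
E
python3 -c "
import cv2,numpy as np
o=[]
for n in'bc':
  a=cv2.imread(f'pics/{n}_scene.png');o.append(cv2.resize(a[170:310,410:540],(390,420),interpolation=2))
cv2.imwrite('pics/bc.png',np.hstack(o))"
```

```text
8.37 [ 0.4994 -0.1075  0.1992] [ 1.799e+02  1.000e-01 -3.790e+01] [ 0.4 -0.3 -1. ] op 0.41 q7 -0.26
9.52 [0.5817 0.1803 0.1998] [ 1.80e+02 -1.00e-01 -7.64e+01] [-0.6 -0.6 -0.8] op 0.409 q7 -1.32
10.25 [0.5823 0.1818 0.1306] [-179.9   -0.   -76.3] [-0.3 -0.4 -0.4] op 0.408 q7 -1.27
False
11.97 [0.5819 0.1823 0.0713] [-180.     0.   -76.3] [-0.6  0.5 -1. ] op 0.412 q7 -1.21
```

View pics/bc.png

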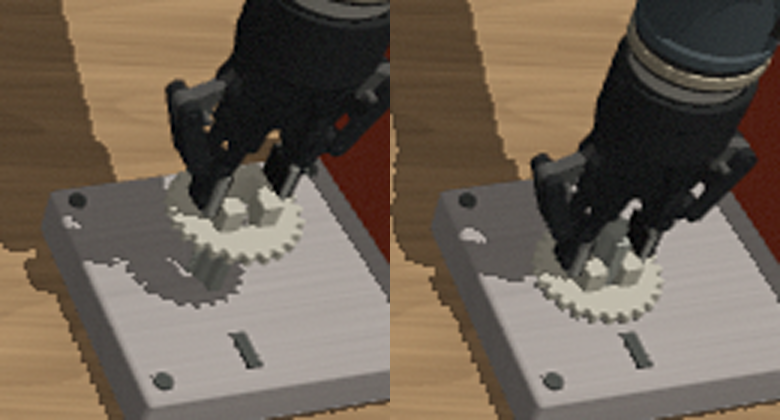

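It went down with no contact force, with the slot facing the bar and the disc nearly on the deck. I'll lower the last bit, release, retreat, and go straight for the small cog after a check picture.

```bash
python3 - <<'E'
from go import *
H=[.5817,.1822]
print(robot.move_straight([*H,.0692],vel=.03,contact_N=8));st()
robot.grip(.62);robot.sleep(.2);st()
robot.move_straight([*H,.20],vel=.15);st()
robot.goto([.543,-.341,.20],O(6));st()
snap('d')
f=pickle.load(open('d_top.pkl','rb'))
X=xyz(f);m=(np.hypot(X[...,0]-.5817,X[...,1]-.1822)<.05)
Z=X[...,2]
print('boss top',np.median(Z[m&(Z>.067)&(Z<.085)]),'disc',np.median(Z[m&(Z>.0535)&(Z<.064)]))
E
python3 -c "
import cv2,numpy as np
o=[]
for n,(v,u) in dict(top=(241,137),scene=(255,485)).items():
  a=cv2.imread(f'pics/d_{n}.png');o.append(cv2.resize(a[v-45:v+45,u-45:u+45],(400,400),interpolation=2))
cv2.imwrite('pics/d2.png',np.hstack(o))"
```

```text
False
12.32 [0.5821 0.1823 0.0696] [-179.9    0.   -76.3] [0.6 0.1 2.1] op 0.41 q7 -1.21
12.84 [0.5816 0.1822 0.0691] [180.   -0.  -76.3] [-0.2 -0.2 -0.3] op 0.621 q7 -1.21
13.87 [0.581  0.1822 0.199 ] [179.9  -0.  -76.3] [-0.8 -0.7 -0.7] op 0.622 q7 -1.32
15.77 [ 0.5437 -0.3398  0.1996] [-180.     0.     6.1] [0.2 0.7 0.6] op 0.623 q7 0.86
boss top 0.07422771273784329 disc 0.05731785069129323
```

View pics/d2.png

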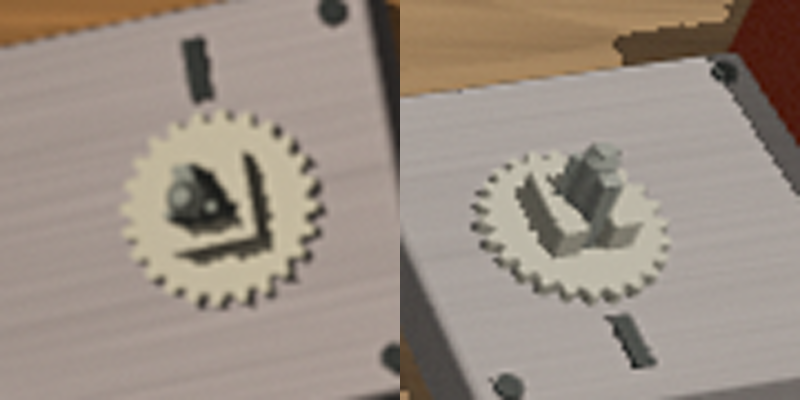

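View pics/d_scene.png

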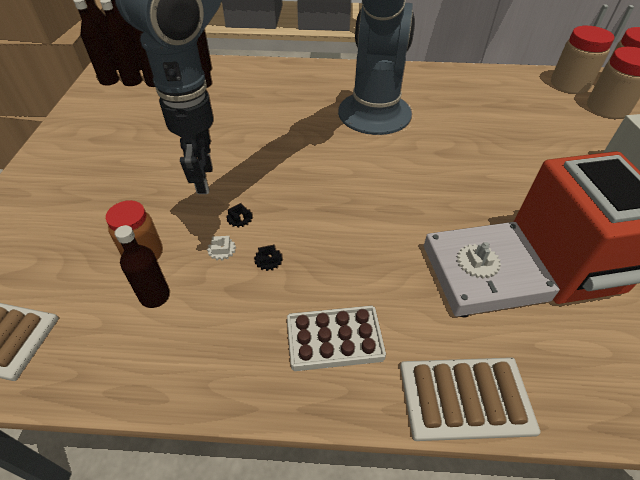

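The large cog is home: boss top is at 74 mm (50+24), disc top at 57 mm, and the gap points at the bar. The small cog is unmoved at scene pixel (221,246). Picking it up now.

```bash
python3 - <<'E'
from go import *
C=[.5428,-.3412];H=[.5817,.1822]
robot.move_straight([*C,.06],vel=.15)
print(robot.move_straight([*C,.019],vel=.05,contact_N=6));st()
robot.grip(0.,40);st()
robot.move_straight([*C,.24],vel=.15);st()
robot.goto([*H,.24],O(103.7));st()
robot.move_straight([*H,.155],vel=.12);st()
snap('e')
print(robot.move_straight([*H,.0945],vel=.04,contact_N=8));st()
snap('f')
E
python3 -c "
import cv2,numpy as np
o=[]
for n in'ef':
  a=cv2.imread(f'pics/{n}_scene.png');o.append(cv2.resize(a[170:310,410:540],(390,420),interpolation=2))
cv2.imwrite('pics/ef.png',np.hstack(o))"
```

```text
False
17.92 [ 0.543  -0.3414  0.0192] [180.  -0.   6.] [-1.1  0.4 -0.2] op 0.616 q7 0.97
18.21 [ 0.5433 -0.3416  0.0197] [ 1.8e+02 -1.0e-01  6.0e+00] [0.3 0.3 2.5] op 0.41 q7 0.97
19.83 [ 0.5424 -0.3408  0.239 ] [-1.799e+02  1.000e-01  6.000e+00] [-0.8  0.2 -1.2] op 0.409 q7 0.84
21.73 [0.5823 0.1802 0.2401] [1.800e+02 1.000e-01 1.035e+02] [ 0.2 -0.1 -0.7] op 0.412 q7 1.53
22.59 [0.5824 0.1822 0.1557] [179.9  -0.  103.7] [-0.4  0.4 -0.3] op 0.413 q7 1.55
False
24.35 [0.582  0.1823 0.0946] [179.9  -0.  103.7] [ 2.7  1.2 -0.8] op 0.412 q7 1.57
```

View pics/ef.png

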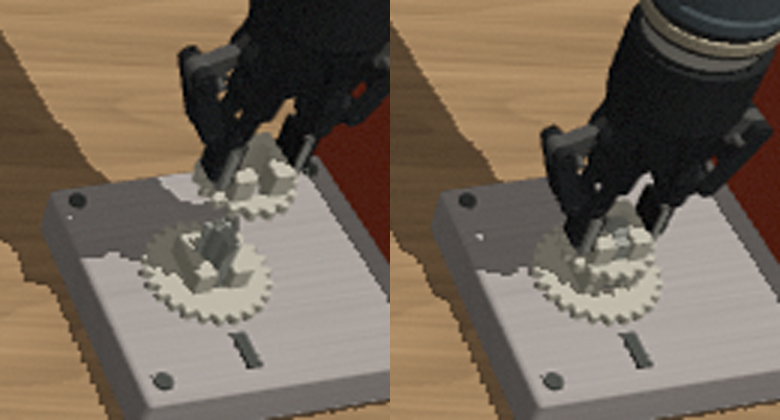

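The small cog slid down onto the large one with its slot facing the bar. I'll finish, release and check.

```bash
python3 - <<'E'
from go import *
H=[.5817,.1822]
print(robot.move_straight([*H,.0932],vel=.03,contact_N=8));st()
robot.grip(.62);robot.sleep(.2);st()
robot.move_straight([*H,.28],vel=.15)
robot.goto([.5,-.12,.30],O(103.7));robot.sleep(.3);st()
snap('g')
f=pickle.load(open('g_top.pkl','rb'))
X=xyz(f);m=(np.hypot(X[...,0]-.5817,X[...,1]-.1822)<.05);Z=X[...,2]
for a,b in((.053,.062),(.077,.086),(.092,.103)):
    k=m&(Z>a)&(Z<b);print(a,b,k.sum(),np.median(Z[k]))
E
python3 -c "
import cv2,numpy as np
o=[]
for n,(v,u) in dict(top=(241,137),scene=(255,485)).items():
  a=cv2.imread(f'pics/g_{n}.png');o.append(cv2.resize(a[v-45:v+45,u-45:u+45],(400,400),interpolation=2))
cv2.imwrite('pics/g2.png',np.hstack(o))"
```

```text
False
24.7 [0.5821 0.1823 0.0937] [179.9  -0.  103.7] [1.6 0.5 3.2] op 0.411 q7 1.57
25.22 [0.5815 0.1821 0.093 ] [-180.     0.   103.7] [-0.2  0.5  0. ] op 0.619 q7 1.57
28.1 [ 0.5003 -0.1192  0.2998] [-180.    -0.   103.8] [-0.8  1.7 -1. ] op 0.617 q7 2.04
0.053 0.062 697 0.05700001936731906
0.077 0.086 322 0.08119420640754463
0.092 0.103 378 0.09824519828883618
```

View pics/g2.png

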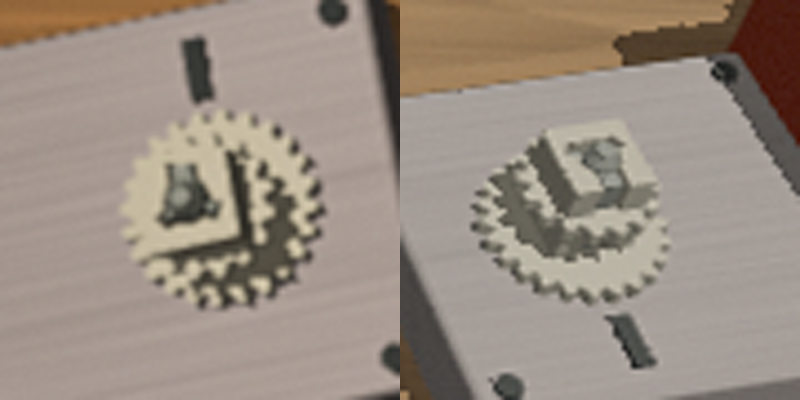

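View pics/g_scene.png

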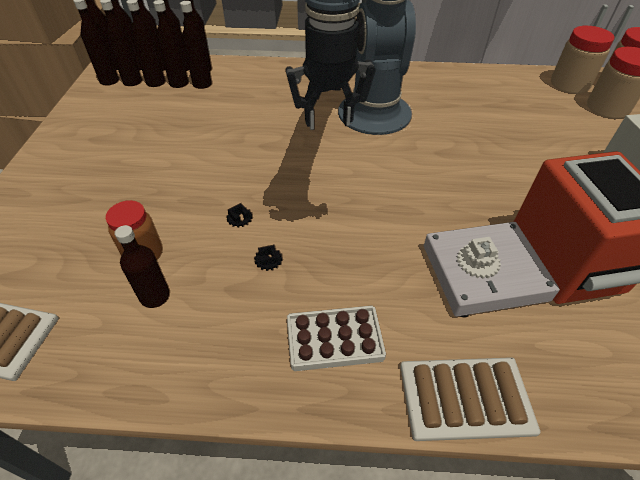

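The measured heights match fully home: large disc top 57 mm, small disc top 81 mm, small boss top 98 mm. The bystanders are where they were, and the robot is clear.

```bash
python3 -c "
from plant import robot
robot.close_job()"
```

```text
the job is handed in; nothing more can be done
```

I put the large cog and then the small one on the hub, boss up, with each slot lined up with the master spline, and handed the job in at about 28 s of the 64 s allowed. Neither cog met a contact stop on the way down, and the highest force I read was about 5 N.

- **Fit:** after release, depth readings put the large disc top at 57.0 mm, the small disc top at 81.2 mm and the small boss top at 98.2 mm. Fully home would be 57, 81 and 98 mm.
- **Turn and level:** both master gaps point at the dark bar, and the cogs look level and centred. I judged this from the pictures and did not re-measure the final turn or centring.
- **Surroundings:** the jar, bottle, tray and black look-alikes show at the same pixels as at the start. The robot stood clear of everything.
- **Checks that disagreed:** the hub-tip reading from the scene camera was about 5 mm off in x, and its measurement of the small cog's boss was unusable. I discarded both. The top view and the deck bar and bolts agreed to about 1.5 mm, so I worked from those.

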